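# Hook the trimming board onto the desk edge

## Robot

A 6-joint arm with a two-finger parallel gripper is mounted at the origin on a cart in front of the work surface, level with it; the furniture and walls round the work are solid. World frame = base frame: x ahead of the robot, y to its left, z up, the work surface at z = 0. Lengths are in m, angles in rad, forces in N, time in s.
With the tool pointing down it reaches from about 0.375 to 0.975 m from the base axis. Payload 3.8 kg.
Tool frame: the origin (TCP) lies midway between the tips of the shut fingers; the grasp point (between the pads) lies 19 mm behind it; z points along the fingers, y is the line along which they close (so a half turn about z gives the same grasp; the last joint's range is limited). The gripper opens to 88 mm and grips with 3 to 60 N. Pads are 18 mm wide; open, the fingers measure 123 mm over their backs; the gripper's body (75 mm by 187 mm) begins 45 mm behind the grasp point.
Start: joints at [1.175, 0.264, 1.604, -0, 1.274, -0.037], TCP at [0.237, 0.632, 0.239] pointing down, gripper open.
Joint ranges: [-2.63, 2.63], [-0.94, 2.18], [0.31, 2.57], [-1.31, 4.45], [0, 2.66], [-2.55, 2.55]. Speed limits (rad/s): [2.57, 2.57, 3.14, 3.14, 3.14, 3.14].

## Interface

Orientations are given as a rotation vector (axis times angle).
In Python, from cell import manip, inverse_kinematics, cams, order gives the robot as it stands. Calls block until the motion is done:
- manip.move_pose(position, orientation): joint-space move of the TCP to a pose.
- manip.move_linear(position, rate=0.15, rot=None): straight line of the TCP; rot=None keeps the orientation; rate is the mean speed in m/s.
- manip.set_joints(angles): joint-space move.
- manip.set_gripper(opening, force=None): finger opening in m; force is the grip in N (None keeps the last); returns when the fingers have stopped.
- manip.dwell(seconds).
- inverse_kinematics(position, orientation): joint angles nearest the present ones, or None.
- manip.state(): the state.
- cams.capture(name): name is "scene" or "top"; returns a dict with "image" (400x640x3 uint8, blue, green, red), "z_map" (400x640 float32, m along the optical axis (not along the pixel's ray), 0 where there is no reading), "intrinsics" (3x3 intrinsics, pixels), "position" and "orientation" of the camera in the world. Camera axes: x right, y down, z forward; pixel columns grow to the right and rows downward; lengths in m; the calibration is good to about 2 mm. A picture is of the moment at which its call begins.
A pose or a line that the arm cannot do raises manip.IKError and nothing moves.
- order.close_job(): hands the job in; it is judged then, once.
The state is a dict: "clock": time; "joint_pos": joint angles; "joint_velocities": joint speeds; "tau": joint torques, N m; "tool_pos": TCP position; "tcp_rot": TCP orientation; "contact_force": force on the tool from outside, world axes, zero at the start; "moment": the same for the moment, N m; "gripper_width": finger opening in m; "grasp_force": force on a finger pad.
Only numpy, scipy, OpenCV 4.12 (cv2) and the standard library are available. Lean on these libraries where they do the work, as an engineer would, in place of code of your own. Each camera call takes 0.05 s, during which the arm holds its last target. There are 200 camera calls.

## Task

Get the trimming board ready for cutting: slide it towards the front of the desk until the front of the green-matted panel stands squarely about 15 mm out over the desk edge, press its fold-down edge stop fully down over the side, then push the board back until the stop bears squarely against the front of the desk. Only push and press, gently, with the fingers: do not lift or squeeze the board, do not let it hang out more than 35 mm, and leave the other things on the desk where they are.

Things in the scene. Friction and masses are not known exactly. Their poses are not given: they have to be found in the camera images.
- board: trimming board (bench hook), loose, flat on the desk: wooden panel 110 x 160 x 10 mm (x, y, z), green grid mat on top, aluminium fence bar in the middle of its rear edge. Origin: centre of the panel's underside; x to the rear, y left along the fence, z up. Panel spans x -55..+55 mm, fence x +37..+55 mm. Weight with stop about 0.55 kg (0.4-0.75); tips if its front is some 55 mm past the edge
- front_left (a point): left end of the panel's lower front edge (board frame x -55, y +80, z 0 mm). Its distance in -x from the desk edge is the overhang. When the stop is down, the stop's inner face lies in the plane of this front edge
- front_right (a point): right end of the panel's lower front edge (board frame x -55, y -80, z 0 mm)
- fence_top (a point): middle of the fence's top (board frame x +46, y 0, z +32 mm). The fence bar is 18 mm deep (x), 96 mm long (y -48..+48 mm) and 22 mm high above the panel; its rear face is flush with the panel's rear edge
- edge_stop (a joint): hinge of the edge stop, rad: 0 = flat, level with the panel; 1.57 = straight down (end of travel). A wooden flap 34.5 x 160 x 10 mm along the panel's front; hinge pin 3 mm in front of the panel's front edge, 3 mm above the desk. It can fold only once the panel's front is past the desk edge. Friction holds it at any angle; 1 to 3 N on its middle moves it
- stop_mid (a point): middle of the edge stop's upper face (stop flat: board frame x -79, y 0, z +10 mm); moves with the stop. Flat, the stop spans board x -96..-61 mm; folded down it hangs to 35 mm below the desk top, its outer face 10 mm in front of the panel's front edge
- desk_edge (a point): a fixed point on the desk's straight front edge, which runs along world y from -0.21 to +0.49 at this x; desk top z = 0, desk 65 mm thick, open in front and below (the chair's back stands about 0.14 m in front of it). A book shelf hangs over the rear of the desk, its underside 0.47 m up and its front 0.195 m behind this edge: lean the wrist towards the robot there
- keyboard: black keyboard 129 x 299 x 17 mm, fixed; origin at the centre of its underside
- mouse: black mouse 104 x 66 x 37 mm; origin at its underside
- tape_roll: roll of tan packing tape, 92 mm across, 48 mm high, lying flat; origin at its underside
- note_block: yellow block of sticky notes 77 x 77 x 24 mm; origin at its underside
- pencil: blue pencil 156 mm long, 7 mm thick, lying behind the board; origin at its underside
- glue_stick: yellow glue stick with a red cap, 27 mm across, 92 mm tall, standing behind the board's left rear corner, about 100 mm to the left of the fence's middle; origin at its underside
- parts_jar: small white jar with a black lid, 52 mm across, 70 mm tall, standing behind the board's right rear corner, about 115 mm to the right of the fence's middle; origin at its underside

How it is judged:
On the way, in this order (a step that is already met when the one before it is completed fails the run):
1. the board lies with its panel's front edge 5 to 28 mm past the desk edge at both ends, edge stop still up (world x of front_left between 0.3872 and 0.4102 m and world x of front_right between 0.3872 and 0.4102 m and value of joint edge_stop below 0.4 rad and linear speed of board below 0.02 m/s), for 0.2 s.
2. the edge stop is folded down (more than 1.4 rad) (value of joint edge_stop above 1.4 rad), for 0.1 s.
At the end, for the whole second after the job is handed in: The edge stop is folded down (beyond 1.45 rad) and bears against the front of the desk: the panel's front edge is within 4.5 mm in front of the desk edge line at both ends (and not behind it by more than 3.5 mm), with the board flat on the desk and at rest (value of joint edge_stop above 1.45 rad and world x of front_left between 0.4107 and 0.4187 m and world x of front_right between 0.4107 and 0.4187 m and angle between board's own z axis and vertical below 0.03 rad and height (world z) of board below 0.004 m and linear speed of board below 0.005 m/s); the robot touches nothing.
It fails at once if the board is lifted or tipped (15 mm up or 0.15 rad) (height (world z) of board above 0.015 m or angle between board's own z axis and vertical above 0.15 rad).
It fails at once if the panel hangs out more than 35 mm past the desk edge (world x of any of front_left, front_right below 0.3802 m).
It fails at once if the board is pressed or squeezed hard (over 45 N) (contact force between the fingers and board above 45 N).
It fails at once if another thing on the desk is moved by more than 12 mm (distance of any of mouse, tape_roll, note_block, glue_stick, pencil, parts_jar from where it was at the start of the episode above 0.012 m).
It also fails if it takes over 45 s, if anything falls off the work surface, if the arm or the gripper's body presses on something with over 40 N, if the wrist force passes 120 N, or if a joint passes its speed limit or range.

## Working session

There is one attempt and no reset: what is moved stays moved. The work goes in short steps, each a Python script; the robot and the scene stay as the last script left them, time stands still between calls to the robot, and variables do not carry over. Pictures are saved under pics/ and viewed, at most 10 in all, crops included, and the job is handed in when it is done.

```bash
mkdir -p pics; ls
python3 - <<'E'
from cell import manip, cams
import cv2,numpy as np
for n in("scene","top"):
    c=cams.capture(n);cv2.imwrite(f"pics/{n}0.png",c["image"]);np.savez(f"{n}0.npz",**c)
    print(n,c["position"],c["orientation"],c["intrinsics"].tolist())
print(manip.state())
E
```

```text
pics
scene [-0.28546216 -0.48092577  0.87732219] [-2.00692143  1.12295762 -0.52353179] [[501.50438554747063, 0.0, 315.4909548498269], [0.0, 501.50438554747063, 197.8966936292141], [0.0, 0.0, 1.0]]
top [0.44366561 0.06525543 1.36158934] [-2.19221998  2.14713142 -0.11636456] [[440.8997919236527, 0.0, 322.51866159251364], [0.0, 440.8997919236527, 193.77292124091957], [0.0, 0.0, 1.0]]
{'clock': 0.1, 'joint_pos': array([ 1.17504473e+00,  2.64658609e-01,  1.60521691e+00, -5.71535484e-06,
        1.27368907e+00, -3.69040323e-02]), 'joint_velocities': array([-0.00074626, -0.00230853, -0.00587894, -0.00034563, -0.00047556,
       -0.00096044]), 'tau': array([ 1.57155650e-04, -5.03612351e+01, -3.58075404e+01,  7.31036207e-02,
        2.31699849e-02, -2.77830827e-05]), 'tool_pos': array([0.2368201 , 0.63142047, 0.23753653]), 'tcp_rot': array([-5.60579465e-01, -3.09074751e+00,  3.02674541e-03]), 'contact_force': array([-0.44100315, -0.26744939, -0.79822763]), 'moment': array([-0.07232232,  0.03194449,  0.03899867]), 'grasp_force': 0.0, 'gripper_width': 0.08791401209915566}
```

View pics/scene0.png

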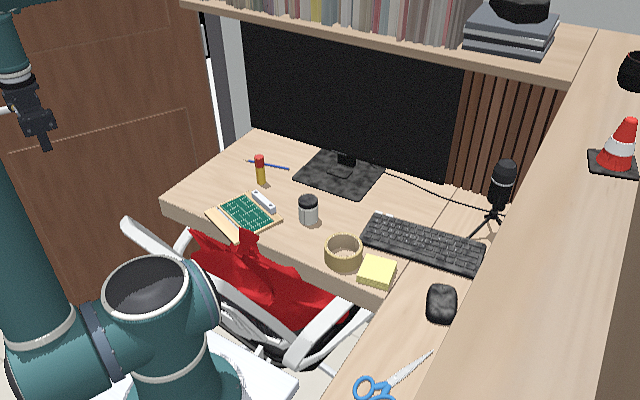

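View pics/top0.png

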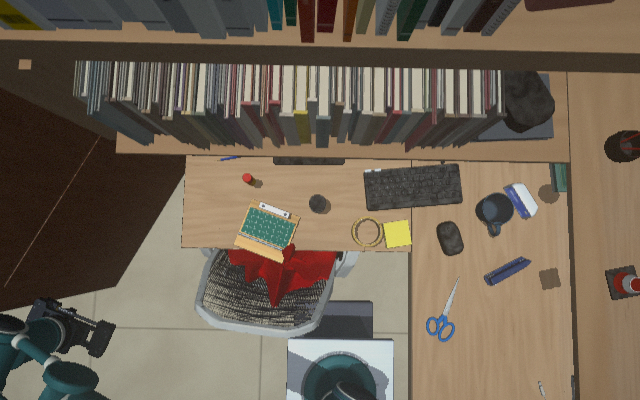

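The scene view shows the board with its green mat at (247,212), rotated, with the fence behind it, the glue stick at (260,170) and the jar at (308,208). In the top view the mat is at (268,227), the fence at (275,210), and the stop already hangs over the desk edge, which runs along row ~248. Next I'll measure poses.

```bash
cat > h.py <<'E'
import numpy as np,cv2
from scipy.spatial.transform import Rotation as R
def cloud(c):
    h,w=c["z_map"].shape;u,v=np.meshgrid(np.arange(w),np.arange(h));z=c["z_map"];K=c["intrinsics"]
    p=np.stack([(u-K[0,2])/K[0,0]*z,(v-K[1,2])/K[1,1]*z,z],-1)
    P=p@R.from_rotvec(c["orientation"]).as_matrix().T+c["position"]
    P[z==0]=np.nan
    return P
def project(c,P):
    q=(np.atleast_2d(P)-c["position"])@R.from_rotvec(c["orientation"]).as_matrix()
    return q[:,:2]/q[:,2:]*c["intrinsics"][[0,1],[0,1]]+c["intrinsics"][:2,2]
def onplane(c,uv,z):
    K=c["intrinsics"];uv=np.atleast_2d(uv)
    d=np.c_[(uv-K[:2,2])/K[[0,1],[0,1]],np.ones(len(uv))]@R.from_rotvec(c["orientation"]).as_matrix().T
    return c["position"]+d*((z-c["position"][2])/d[:,2:])
def mat(c):
    hsv=cv2.cvtColor(c["image"],cv2.COLOR_BGR2HSV)
    m=cv2.inRange(hsv,(65,80,40),(90,255,220))
    box=np.zeros_like(m);lo=project(c,[0.46,0.25,0]).astype(int)[0];cv2.circle(box,tuple(map(int,lo)),75,255,-1)
    m&=box;m=cv2.morphologyEx(m,cv2.MORPH_CLOSE,np.ones((5,5)))
    n,l,s,_=cv2.connectedComponentsWithStats(m);k=1+s[1:,4].argmax()
    cs,_=cv2.findContours((l==k).astype(np.uint8),cv2.RETR_EXTERNAL,cv2.CHAIN_APPROX_NONE)
    P=onplane(c,cs[0][:,0].astype(float),0.0105)[:,:2]
    return cv2.minAreaRect((P*1000).astype(np.float32))
E
python3 - <<'E'
from h import *
for n in("scene","top"):
    c=dict(np.load(n+"0.npz"));P=cloud(c);print(n,"mat",mat(c))
    x,y,z=P[...,0],P[...,1],P[...,2]
    reg=(x>.35)&(x<.62)&(y>.02)&(y<.45)
    for nm,a,b in(("fence",.026,.038),("panel",.005,.016),("hi",.05,.11)):
        m=(reg&(z>a)&(z<b)).astype(np.uint8)
        k,l,s,_=cv2.connectedComponentsWithStats(m)
        for i in range(1,k):
            if s[i,4]>12:
                q=P[l==i];print(nm,s[i,4],q.mean(0).round(4),"rect",[np.round(t,1) for t in cv2.minAreaRect((q[:,:2]*1000).astype(np.float32))], q[:,2].max().round(3))
    d=reg&(abs(z)<.006);print("desk z",np.median(z[d]), "edge x",[np.percentile(x[d&(abs(y-yy)<.02)],1).round(4) for yy in(.08,.1,.4)])
E
```

```text
scene mat ((478.12103271484375, 226.84805297851562), (142.8184051513672, 77.4588394165039), 70.9482192993164)
fence 26 [0.6115 0.2793 0.0317] rect [array([610.9, 280.3]), array([ 9.8, 22.5]), np.float64(17.2)] 0.037
fence 178 [0.5288 0.2059 0.032 ] rect [array([530.2, 207.2]), array([100. ,  21.7]), np.float64(68.2)] 0.037
fence 72 [0.5362 0.0671 0.0317] rect [array([538. ,  71.3]), array([26.2, 50.9]), np.float64(24.2)] 0.038
fence 54 [0.3941 0.156  0.0317] rect [array([395.7, 157.6]), array([15.9, 37.7]), np.float64(78.5)] 0.038
panel 22 [0.6117 0.28   0.0099] rect [array([611.6, 280.7]), array([10.3, 18.3]), np.float64(25.3)] 0.015
panel 2077 [0.4613 0.2283 0.0107] rect [array([465.2, 223.2]), array([191.8, 151.7]), np.float64(70.2)] 0.016
panel 59 [0.5351 0.0675 0.0107] rect [array([535.9,  68.8]), array([18.3, 50.2]), np.float64(30.9)] 0.016
hi 115 [0.6121 0.28   0.0746] rect [array([612.1, 282.1]), array([15.2, 26.2]), np.float64(1.3)] 0.096
hi 309 [0.5463 0.0735 0.0662] rect [array([550.7,  76. ]), array([53.7, 49.3]), np.float64(74.5)] 0.075
hi 37 [0.3829 0.1596 0.0566] rect 
[... 406 characters left out ...]
.0317] rect [array([405.7, 163.8]), array([16., 33.]), np.float64(19.4)] 0.037
panel 2222 [0.4646 0.232  0.0101] rect [array([465.5, 224.7]), array([184.7, 154.1]), np.float64(70.2)] 0.016
panel 39 [0.3535 0.0792 0.0102] rect [array([354.8,  77.1]), array([ 6.1, 66.8]), np.float64(1.0)] 0.015
hi 46 [0.6134 0.2812 0.0838] rect [array([613.7, 282.5]), array([22.8, 12.4]), np.float64(89.0)] 0.099
hi 242 [0.5521 0.0775 0.069 ] rect [array([552.5,  77.8]), array([49.9, 47.1]), np.float64(1.7)] 0.076
hi 27 [0.3874 0.1628 0.0571] rect [array([387.4, 163. ]), array([16.8, 13.5]), np.float64(45.4)] 0.064
desk z -0.0004855589502601454 edge x [np.float64(0.3574), np.float64(0.3566), np.float64(0.4172)]
```

Run:
```python
import cv2
a=cv2.imread("pics/top0.png")[140:270,180:350];cv2.imwrite("pics/topcrop.png",cv2.resize(a,(780,596),interpolation=cv2.INTER_CUBIC))
```

```text
(no output)
```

View pics/topcrop.png

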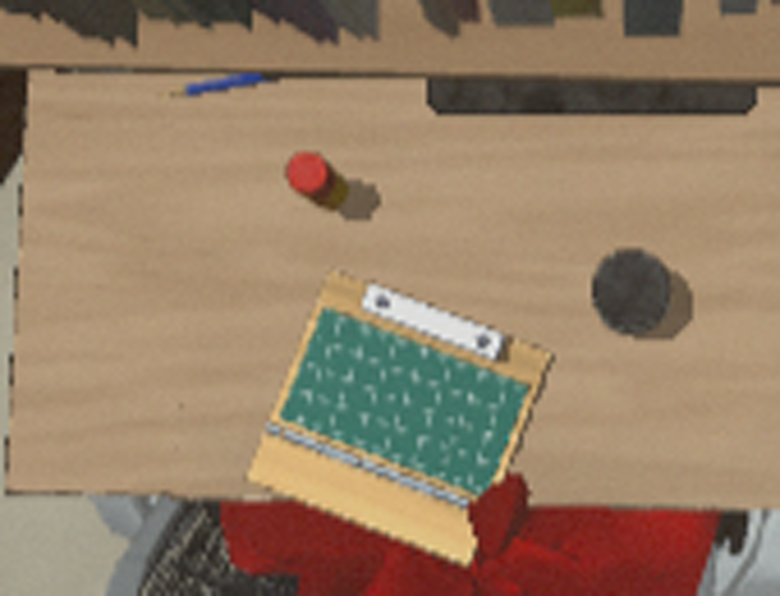

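The crop shows the board yawed about -20° with its right front corner near (475,500), just at the desk edge. A red garment piece stands right beside that corner, around (500,510). I'll check the extent of the red thing.

Run:
```python
from h import *
for n in("scene","top"):
    c=dict(np.load(n+"0.npz"));P=cloud(c);hsv=cv2.cvtColor(c["image"],cv2.COLOR_BGR2HSV)
    red=((hsv[...,0]<8)|(hsv[...,0]>172))&(hsv[...,1]>150)
    q=P[red];q=q[(q[:,0]>.2)&(q[:,0]<.6)&(q[:,1]<.45)&(q[:,1]>-.1)&(q[:,2]<.12)]
    for z0 in np.arange(-.2,.1,.02):
        s=q[(q[:,2]>=z0)&(q[:,2]<z0+.02)]
        if len(s)>5: print(n,z0.round(2),len(s),np.percentile(s,[1,50,99],axis=0)[:,:2].round(3).tolist())
c=dict(np.load("scene0.npz"));a=c["image"][170:320,150:350];cv2.imwrite("pics/scrop.png",cv2.resize(a,(800,600),interpolation=cv2.INTER_CUBIC))
```

```text
scene -0.2 174 [[0.357, -0.029], [0.412, 0.021], [0.44, 0.056]]
scene -0.18 413 [[0.349, -0.042], [0.434, -0.005], [0.483, 0.056]]
scene -0.16 307 [[0.34, -0.03], [0.425, 0.012], [0.477, 0.059]]
scene -0.14 296 [[0.328, -0.009], [0.385, 0.037], [0.46, 0.092]]
scene -0.12 532 [[0.319, 0.002], [0.352, 0.068], [0.443, 0.145]]
scene -0.1 499 [[0.312, 0.008], [0.35, 0.089], [0.426, 0.16]]
scene -0.08 478 [[0.307, 0.011], [0.358, 0.127], [0.419, 0.297]]
scene -0.06 559 [[0.304, 0.014], [0.358, 0.152], [0.41, 0.308]]
scene -0.04 801 [[0.292, 0.021], [0.368, 0.153], [0.409, 0.32]]
scene -0.02 643 [[0.278, 0.029], [0.361, 0.171], [0.409, 0.328]]
scene -0.0 431 [[0.267, 0.034], [0.337, 0.158], [0.42, 0.19]]
scene 0.02 361 [[0.259, 0.04], [0.33, 0.156], [0.411, 0.191]]
scene 0.04 219 [[0.248, 0.076], [0.288, 0.187], [0.398, 0.2]]
scene 0.06 44 [[0.247, 0.159], [0.26, 0.195], [0.383, 0.2]]
top -0.18 6 [[0.339, 0.314], [0.349, 0.32], [0.351, 0.323]]
top -0.16 12 [[0.333, 0.309], [0.341, 0.315], [0.347, 0.32]]
top -0.14 25 [[0.312, 0.106], [0.33, 0.308], [0.369, 0.316]]
top -0.12 96 [[0.287, 0.109], [0.333, 0.248], [0.376, 0.309]]
top -0.1 358 [[0.282, 0.069], [0.324, 0.228], [0.373, 0.3]]
top -0.08 280 [[0.282, 0.089], [0.324, 0.222], [0.405, 0.355]]
top -0.06 350 [[0.283, 0.019], [0.382, 0.277], [0.408, 0.355]]
top -0.04 700 [[0.286, 0.025], [0.382, 0.149], [0.407, 0.345]]
top -0.02 534 [[0.28, 0.031], [0.366, 0.133], [0.398, 0.338]]
top -0.0 308 [[0.267, 0.035], [0.349, 0.128], [0.428, 0.214]]
top 0.02 292 [[0.26, 0.041], [0.338, 0.138], [0.417, 0.211]]
top 0.04 160 [[0.252, 0.078], [0.325, 0.169], [0.402, 0.206]]
top 0.06 29 [[0.252, 0.159], [0.268, 0.195], [0.385, 0.201]]
```

View pics/scrop.png

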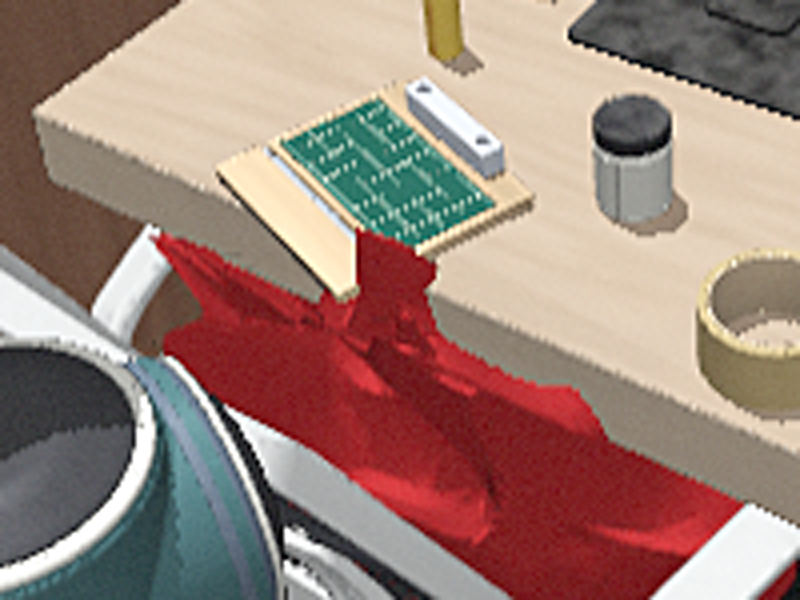

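```bash
cat >> h.py <<'E'
def rot(th,s=1,yaw=0.):
    t=np.radians(th);z=np.array([np.sin(t),0,-np.cos(t)]);y=np.array([0,s,0.])
    return (R.from_euler('z',yaw)*R.from_matrix(np.c_[np.cross(y,z),y,z])).as_rotvec()
def look(name=None):
    from cell import cams
    for n in("scene","top"):
        c=cams.capture(n)
        if name: cv2.imwrite(f"pics/{n}{name}.png",c["image"])
        P=cloud(c);x,y,z=P[...,0],P[...,1],P[...,2]
        try: print(n,"mat",[np.round(t,1).tolist() for t in mat(c)])
        except Exception as e: print(e)
        hsv=cv2.cvtColor(c["image"],cv2.COLOR_BGR2HSV)
        m=((x>.44)&(x<.6)&(y>.12)&(y<.32)&(z>.028)&(z<.036)&(hsv[...,1]<60)&(hsv[...,2]>120)).astype(np.uint8)
        k,l,s,_=cv2.connectedComponentsWithStats(m)
        if k>1:
            i=1+s[1:,4].argmax();print(n,"fence",s[i,4],[np.round(t,1).tolist() for t in cv2.minAreaRect((P[l==i][:,:2]*1000).astype(np.float32))])
E
python3 - <<'E'
from h import *
from cell import manip, inverse_kinematics as ik
for s in(1,-1):
    for p in((.582,.211,.15),(.582,.211,.016),(.5,.211,.016)):
        print(s,p,np.round(ik(p,rot(25,s)),3) if ik(p,rot(25,s)) is not None else None)
E
```

```text
1 (0.582, 0.211, 0.15) [ 0.398  0.017  2.121 -0.287  0.617 -0.971]
1 (0.582, 0.211, 0.016) [ 0.398  0.224  2.198 -0.493  0.353 -0.74 ]
1 (0.5, 0.211, 0.016) [ 0.475  0.103  2.346 -0.589  0.355 -0.576]
-1 (0.582, 0.211, 0.15) [ 0.398  0.017  2.121 -0.287  0.617  2.17 ]
-1 (0.582, 0.211, 0.016) [ 0.398  0.224  2.198 -0.493  0.353  2.401]
-1 (0.5, 0.211, 0.016) None
```

Run:
```python
from h import *
from cell import manip
manip.set_gripper(.06)
manip.move_pose((.585,.211,.22),rot(25))
manip.move_linear((.583,.211,.10),rate=.15)
print(manip.state()["tool_pos"])
manip.move_linear((.583,.211,.017),rate=.06)
s=manip.state();print(s["clock"],s["tool_pos"],s["contact_force"]);look("1")
```

```text
[0.58381938 0.21152152 0.10104833]
5.125 [0.58346126 0.21120398 0.01762236] [ 0.49779059  0.61180248 -1.06630555]
scene mat [[478.9, 226.8], [142.1, 76.8], 69.8]
scene fence 150 [[530.6, 207.5], [99.9, 19.5], 70.8]
top mat [[474.1, 287.5], [55.6, 102.4], 51.8]
top fence 4 [[512.0, 173.1], [7.2, 2.7], 64.3]
```

View pics/scene1.png

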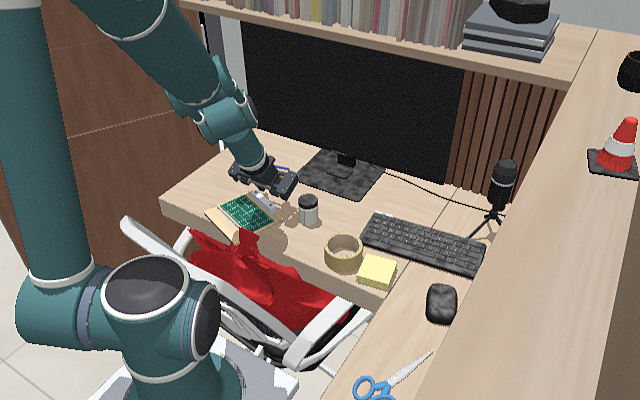

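The scene shows the fingers behind the fence near (268,188), clear of the jar at (308,208), and the mat fully visible at (247,212). Now pushing.

Run:
```python
from h import *
from cell import manip
for x in(.562,.547,.535):
    manip.move_linear((x,.211,.017),rate=.03)
    s=manip.state();print(s["clock"],s["tool_pos"],s["contact_force"]);look()
```

```text
6.075 [0.56221404 0.21123106 0.0172725 ] [1.41769333 0.97924715 1.12514234]
scene mat [[466.2, 223.6], [141.9, 77.2], 72.9]
scene fence 158 [[519.5, 207.2], [96.6, 20.6], 73.2]
top mat [[460.0, 272.3], [75.2, 61.0], 7.9]
6.825 [0.54680607 0.21101287 0.01706439] [2.48237073 1.16509884 2.46363511]
scene mat [[452.8, 219.8], [143.4, 77.8], 76.1]
scene fence 159 [[506.6, 206.4], [97.5, 20.5], 76.3]
top mat [[279.6, 156.8], [50.7, 52.0], 36.9]
7.475 [0.5347011  0.21099485 0.01699465] [1.63694371 1.13051787 2.77190777]
scene mat [[442.5, 215.6], [143.7, 76.8], 79.4]
scene fence 163 [[497.2, 204.7], [96.2, 19.6], 78.1]
top mat [[395.7, 290.7], [40.3, 124.8], 66.7]
top fence 1 [[504.8, 249.1], [0.0, 0.0], 0.0]
```

Run:
```python
from h import *
from cell import manip
manip.move_linear((.548,.211,.017),rate=.08)
manip.move_linear((.548,.211,.10),rate=.15)
manip.set_gripper(0.)
look()
manip.move_linear((.488,.122,.10),rate=.15)
manip.move_linear((.488,.122,.019),rate=.08)
manip.move_linear((.490,.142,.019),rate=.06)
manip.move_linear((.494,.165,.019),rate=.03)
s=manip.state();print(s["clock"],s["tool_pos"],s["contact_force"]);look("2")
```

```text
scene mat [[442.5, 215.6], [143.7, 76.8], 79.4]
scene fence 169 [[497.3, 203.6], [98.3, 20.4], 78.4]
top mat [[443.9, 167.5], [50.0, 51.8], 78.9]
top fence 1 [[482.6, 161.1], [0.0, 0.0], 0.0]
13.0833 [0.49400138 0.16536181 0.01899282] [ 0.48398176  0.70850597 -0.5333274 ]
scene mat [[624.9, 410.4], [251.5, 167.4], 57.1]
scene fence 2 [[489.9, 269.0], [3.4, 0.0], 172.2]
top mat [[439.6, 262.2], [80.9, 75.9], 86.0]
top fence 119 [[495.7, 226.5], [93.3, 17.1], 87.7]
```

View pics/scene2.png

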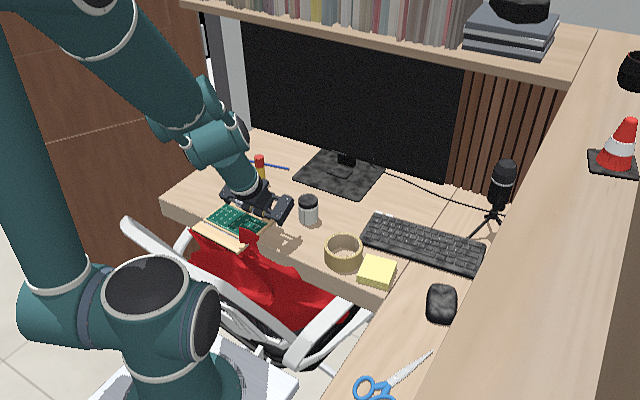

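The scene shows the board nearly square with the finger at the fence's right end near (262,215). The top camera gives a yaw of about -2.3°, with FL ≈ 0.398 and FR ≈ 0.392. One more small nudge, then I'll verify.

Run:
```python
from h import *
from cell import manip
manip.move_linear((.495,.170,.019),rate=.03)
manip.move_linear((.495,.155,.019),rate=.08)
manip.move_linear((.495,.155,.10),rate=.15)
manip.move_linear((.36,.232,.16),rate=.2)
s=manip.state();print(s["clock"],s["tool_pos"],s["contact_force"]);look("3")
```

```text
15.5167 [0.35985939 0.23160984 0.15918728] [ 0.20864883 -0.11200627  0.37975021]
scene mat [[438.7, 231.9], [144.9, 76.9], 88.8]
scene fence 166 [[494.9, 230.5], [95.4, 20.2], 88.7]
top mat [[437.7, 232.8], [146.3, 75.9], 88.6]
top fence 158 [[495.3, 232.1], [94.0, 17.7], 88.7]
```

View pics/top3.png

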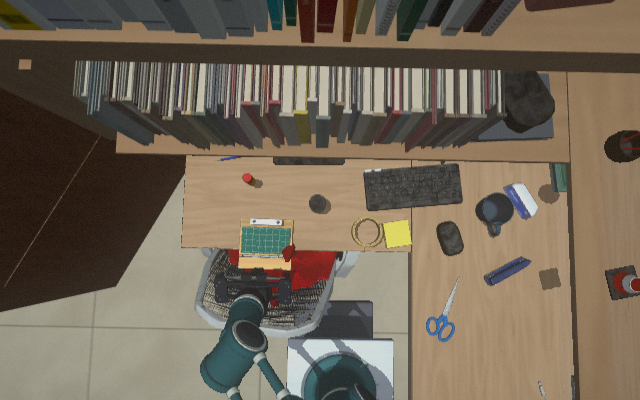

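The top view shows the board square (mat at (266,240)), overhanging about 19–23 mm, with the glue stick, jar and others untouched. Now I'll fold the stop by following its arc.

```bash
cat > fold.py <<'E'
from h import *
from cell import manip, inverse_kinematics as ik
hx,hz,d,y=.391,.003,.024,.233
def tcp(deg):
    f=np.radians(deg);c=np.array([hx,hz])+d*np.array([-np.cos(f),-np.sin(f)])+.007*np.array([-np.sin(f),np.cos(f)])
    return (c[0]-.0089,y,c[1]-.0016)
E
python3 - <<'E'
from fold import *
rr=rot(10)
ang=list(range(15,91,15))
assert all(ik(tcp(a),rr) is not None for a in ang)
p=tcp(15)
manip.move_linear((p[0],y,.06),rate=.12,rot=rr)
manip.move_linear(p,rate=.04)
for a in ang[1:]:
    manip.move_linear(tcp(a),rate=.04)
    s=manip.state();print(a,round(s["clock"],2),s["tool_pos"].round(4),s["contact_force"].round(1))
    if np.abs(s["contact_force"]).max()>12: break
look("4")
E
```

```text
30 18.52 [ 0.3578  0.233  -0.0048] [-0.6 -0.2  0.6]
45 18.83 [ 0.3601  0.2329 -0.011 ] [ 0.4  0.9 -0.2]
60 19.15 [ 0.3641  0.2329 -0.0162] [-1.4 -0.   0.1]
75 19.47 [ 0.3692  0.2329 -0.0202] [-1.2 -0.1 -0.2]
90 19.78 [ 0.3754  0.233  -0.0227] [-0.5 -0.1  0. ]
scene mat [[501.1, 426.0], [177.7, 82.8], 50.7]
scene fence 167 [[494.8, 230.3], [97.5, 20.3], 89.4]
top mat [[437.8, 232.7], [146.3, 76.2], 88.9]
top fence 157 [[495.2, 232.3], [94.4, 17.9], 88.7]
```

Run:
```python
import cv2
a=cv2.imread("pics/scene4.png")[150:300,150:350];cv2.imwrite("pics/s4crop.png",cv2.resize(a,(800,600),interpolation=cv2.INTER_CUBIC))
```

```text
(no output)
```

View pics/s4crop.png

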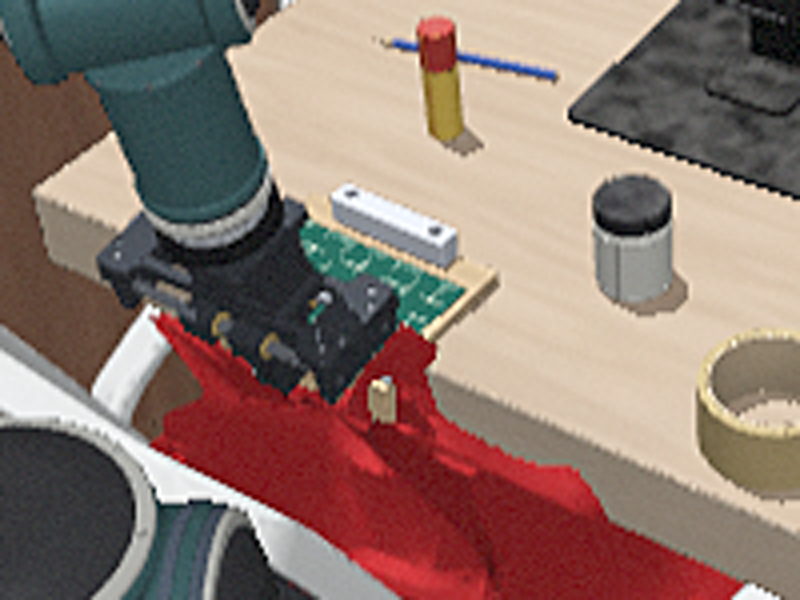

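The stop's end at crop pixel (382,400) now hangs vertically, and the cloth is only visual. Next, push the board back through the folded stop.

Run:
```python
from fold import *
z=tcp(90)[2]
for x in list(np.arange(.380,.3925,.004))+list(np.arange(.394,.406,.0015)):
    manip.move_linear((x,.233,z),rate=.03)
    s=manip.state();f=s["contact_force"]
    print(round(s["clock"],2),s["tool_pos"].round(4),f.round(1))
    if f[0]<-9: break
look()
```

```text
20.2 [ 0.38    0.2329 -0.0227] [-1.7 -0.3 -0.6]
20.48 [ 0.3842  0.233  -0.0226] [-1.4  0.  -0.8]
20.77 [ 0.3883  0.2331 -0.0225] [-1.4 -0.1 -0.1]
21.05 [ 0.3924  0.2331 -0.0225] [-1.5 -0.5 -1.3]
21.3 [ 0.3941  0.233  -0.0226] [-2.  -0.1 -0.2]
21.55 [ 0.3952  0.2328 -0.0227] [-4.1 -0.3  1.2]
21.8 [ 0.3955  0.2326 -0.023 ] [-10.    0.5   5.9]
scene mat [[532.3, 428.5], [182.5, 84.0], 57.0]
scene fence 171 [[513.9, 234.2], [100.3, 21.0], 89.6]
top mat [[458.9, 234.4], [75.9, 145.9], 1.2]
top fence 163 [[514.8, 234.3], [18.3, 91.8], 0.0]
```

Run:
```python
from fold import *
p=manip.state()["tool_pos"]
manip.move_linear((.370,.233,p[2]),rate=.05)
manip.move_linear((.355,.233,.12),rate=.12)
manip.move_linear((.345,.30,.25),rate=.2)
look("5");s=manip.state();print(s["clock"],s["contact_force"])
a=cv2.imread("pics/scene5.png")[150:300,150:350];cv2.imwrite("pics/s5crop.png",cv2.resize(a,(800,600),interpolation=cv2.INTER_CUBIC))
```

```text
scene mat [[457.9, 233.1], [76.5, 144.1], 0.3]
scene fence 163 [[512.8, 233.3], [22.4, 96.3], 1.9]
top mat [[458.9, 234.4], [75.9, 145.9], 1.2]
top fence 148 [[515.3, 232.8], [94.0, 17.7], 89.0]
24.925 [0.10848345 0.85602941 0.03756881]
```

View pics/s5crop.png

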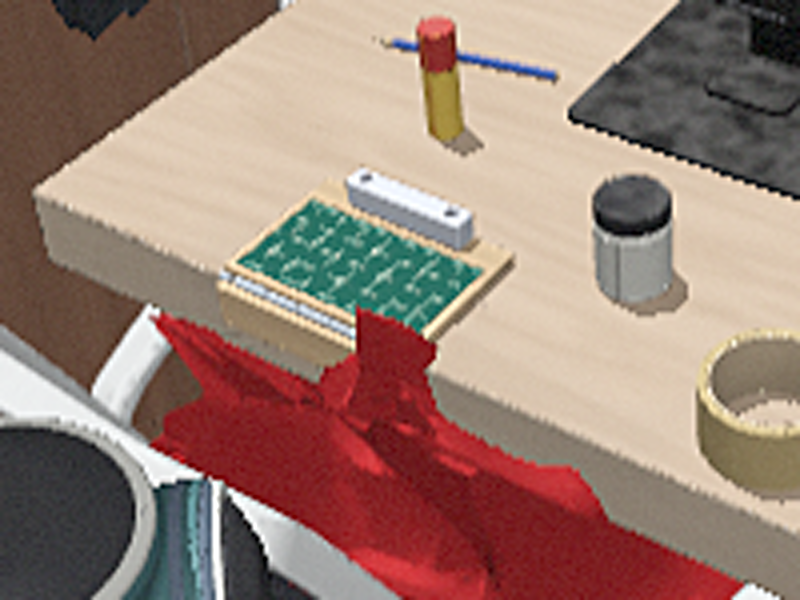

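The stop hangs vertical against the desk front (crop (290,325)), and the board is flat and square. The other things are in place.

```bash
python3 -c "
from cell import order
print(order.close_job())"
```

```text
the job is handed in; nothing more can be done
None
```

I've handed the job in: the edge stop is folded down against the desk front, and the board lies flat with its front edge at about x = 0.4145 m, square to within about 1°. It took about 25 s on the robot's clock, and the hand-in returned no verdict, so I don't know how it was judged.

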